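Empty the tipping parts tray into the catch bin

ROBOT

A 7-joint arm with a two-finger parallel gripper is mounted at the origin on a cart in front of the work surface, level with it; the furniture and walls round the work are solid. World frame = base frame: x ahead of the robot, y to its left, z up, the work surface at z = 0. Lengths are in m, angles in rad, forces in N, time in s.
With the tool pointing down it reaches from about 0.425 to 0.875 m from the base axis. Payload 8.4 kg.
Tool frame: the origin (TCP) lies midway between the tips of the shut fingers; the grasp point (between the pads) lies 19 mm behind it; z points along the fingers, x is the direction in which the jaws open and shut, and the axes are right-handed (so a half turn about z gives the same grasp; the last joint's range is limited). The gripper opens to 85 mm and grips with 20 to 120 N. Pads are 22 mm wide; open, the fingers measure 114 mm over their backs; the gripper's body (76 mm by 85 mm) begins 54 mm behind the grasp point. The pads swing forward as they close: fully open they stand 13 mm farther back than shut.
Start: joints at [1.181, 0.333, 0.04, 1.465, -0.013, 1.343, -0.059], TCP at [0.186, -0.623, 0.231] pointing down, gripper open.
Joint ranges: [-2.58, 2.58], [-0.38, 2.09], [-1.3, 1.39], [0.25, 2.4], [-1.5, 4.64], [0.08, 2.09], [-2.65, 2.65]. Speed limits (rad/s): [2.22, 2.22, 2.79, 2.79, 3.14, 3.14, 3.14].

INTERFACE

Orientations are given as a rotation vector (axis times angle).
In Python, from plant import sense, capture, camera_info, hand_in, cut_out, tip_of gives the robot as it stands.
- The arm moves only by the shell command python3 -m pendant 'ROWS' [FORCE]. ROWS is JSON, one flat list of numbers, 7 for each row, row after row: the finger opening in mm, from 0 to 85.4, then the shift along the tool's x, y, z in mm, then the turn, a rotation vector about the tool's x, y, z in rad. In form: [gripper, tx, ty, tz, rx, ry, rz, gripper, tx, ty, tz, rx, ry, rz, ...]. A call has 1 to 12 rows; each row is the pose to reach, as a shift and turn from the pose measured when the call began, along the tool's axes at that moment; what a row does not reach only later rows make up. A row lasts 1/10 s, in which the tool goes at most 50 mm and 8.59 degrees, less where a joint would pass 70% of its speed; a pose out of reach is approached as far as the arm can. A call with a gripper value outside its range is refused whole. The fingers move at their own pace and stop on an object; FORCE is the grip in N (left out, the last holds). Time passes only in rows, so rows that repeat a pose let the fingers close. It gives the time, the measured TCP pose, the force and the opening at its end, in the units of the state.
- sense(): the state, without advancing time (a new reading comes with each control period).
- capture(name): name is "side" or "top"; returns the picture (400x640x3 uint8, blue, green, red); there is no depth.
- camera_info(name): a dict with "fx", "fy", "cx", "cy" (pixels), "R" (3x3) and "t" (3): a world point X has camera coordinates R X + t. Camera axes: x right, y down, z forward; pixel columns grow to the right and rows downward; lengths in m; the calibration is good to about 2 mm. A picture is of the moment at which its call begins. camera_info takes no time and is no camera call.
- hand_in(): hands the job in, once; it reports no verdict.
Trained networks look in the newest picture that a camera, given by its name, has taken for a name from the list of things; names that differ only in an ending like _2 or _b are one class to them, and where a whole thing is asked for, a point or a joint stands for the part that bears it (a point fixed in the world has none). Each returns a list of dicts, best first, with "p" (0 to 1); they miss things now and then, are a little off and sometimes report something else, mostly with a low value. They report only what shows in the picture. A call takes as long as a camera call.
- cut_out(camera, query): "mask" (400x640 bool, what is visible of it) and "rect" ([left, top, right, bottom] in pixels, round what is visible of it).
- tip_of(camera, query): "position" ([column, row] in pixels: a listed point, or the origin of a listed thing).
The state is a dict: "time": time; "qpos": joint angles; "qvel": joint speeds; "tau": joint torques, N m; "ee_pos": TCP position; "tcp_rot": TCP orientation; "force": force on the tool from outside, world axes, zero at the start; "wrist_torque": the same for the moment, N m; "opening": opening from 0.0 (shut) to 1.0 (fully open).
Only numpy, scipy, OpenCV 4.12 (cv2) and the standard library are available. Lean on these libraries where they do the work, as an engineer would, in place of code of your own. Each camera call takes 0.05 s, during which the arm holds its last target.

TASK

The tipping tray still holds the posts and clamp forks from a dismantled optical set-up. Slide the empty bin right up to the stand under the tray's open lip, well centred on it because there is little room to spare at the sides, then swing the tray's handle fully over to its stop so that all four parts slide into the bin, and ease the empty tray back down to level instead of letting it drop. Do not touch the parts with the gripper and leave the other things on the desk where they are.

Things in the scene. Friction and masses are not known exactly. Their poses are not given: they have to be found in the camera images.
- stand: Grey stand fixed to the desk; carries the tray between two cheeks (outer faces y = +-70 mm, front edges x = -15 mm, 142 mm high); base plate 150 mm wide behind x = -15 mm. Origin on the desk below the middle of the pivot axis (parallel to y, 128 mm up); z up, -x out of the open lip, +y the handle's side. The bin belongs with its centre about 112 mm along -x, y = 0, long side along x
- tray (a joint): Angle of the aluminium tray, rad: 0 level on its stop, 0.9 fully tipped, lip down. Level, it spans x = -65 (open lip) to +85 mm of the stand, 116 mm wide; floor 122 mm above the desk, side and rear walls 31 mm high. Parts slide out between about 0.4 and 0.8 rad. Heavier behind the pivot: let go, it falls back to level and bangs. Tipping takes 2 to 5 N at the handle
- handle (a point): Middle of the tray's black handle bar: 14 mm thick, 50 mm long, parallel to the stand's y (y = 78 to 128 mm), on a thin lever, 120 mm from the pivot axis, turning with the tray. Stand's frame: level x = +41, z = 241 mm; fully tipped x = -63, z = 230 mm. Push it from behind towards the stand's -x to tip; the space behind and 100 mm below the bar is free
- lip (a point): Middle of the floor's edge at the tray's open lip, on the floor's upper face; level: 65 mm in front of the pivot axis and 122 mm above the desk; fully tipped its underside is about 71 mm above the desk
- bin: Loose empty open-topped light grey plastic bin, 175 mm (its x) by 142 mm (its y), 55 mm high, walls and floor 4 mm thick, about 0.4 kg, standing on the desk to the right of its place in front of the lip. Origin at the centre of its underside, z up
- post_1_mid (a point): Middle of a plain steel optical post, 13 mm diameter, 100 mm long, about 95 g, lying in the tray roughly along the stand's x
- post_1: The same post 1; origin at the centre of one end, z along the post
- post_2_mid (a point): Middle of a plain steel optical post, 13 mm diameter, 100 mm long, about 95 g, lying in the tray roughly along the stand's x
- post_2: The same post 2; origin at the centre of one end, z along the post
- fork_1_mid (a point): Middle of a flat black slotted clamp fork, 70 x 30 x 7 mm, about 35 g, lying flat in the tray, its length roughly along the stand's x
- fork_1: The same clamp fork 1; origin at the centre of its underside, y along its length
- fork_2_mid (a point): Middle of a flat black slotted clamp fork, 70 x 30 x 7 mm, about 35 g, lying flat in the tray, its length roughly along the stand's x
- fork_2: The same clamp fork 2; origin at the centre of its underside, y along its length
- the_mouse: Bystander: black computer mouse, 114 x 58 x 38 mm; origin under its centre
- dropper: Bystander: amber dropper bottle with black cap, 28 mm across, 68 mm high; origin under its centre
- objective: Bystander: bare microscope objective standing on end, 29 mm across, 53 mm high; origin under its centre
- dish: Bystander: lidded culture dish, 55 mm across, 14 mm high; origin under its centre
- can: Bystander: black screw-top objective canister, 40 mm across, 70 mm high; origin under its centre

How it is judged:
On the way, in this order (a step that is already met when the one before it is completed fails the run):
1. the bin stands under the tray's lip, close to the stand and centred to within 15 mm, while the tray is still level (y of bin in the frame of stand between -0.015 and 0.015 m and x of bin in the frame of stand between -0.13 and -0.08 m and height (world z) of bin below 0.01 m and angle between bin's own z axis and vertical below 0.1 rad and value of joint tray below 0.1 rad), for 0.2 s.
2. the tray is tipped fully over by its handle (more than 0.8 of its 0.9 rad) (value of joint tray above 0.8 rad), for 0.1 s.
At the end, for the whole second after the job is handed in: All four parts lie inside the bin (the middle of each inside its walls and below its 55 mm rim) and are at rest; the bin stands upright on the desk at rest; the tray is back level (under 0.08 rad) (x of post_1_mid in the frame of bin between -0.086 and 0.086 m and y of post_1_mid in the frame of bin between -0.069 and 0.069 m and z of post_1_mid in the frame of bin between 0 and 0.055 m and linear speed of each of post_1, post_2, fork_1, fork_2 below 0.03 m/s and x of post_2_mid in the frame of bin between -0.086 and 0.086 m and y of post_2_mid in the frame of bin between -0.069 and 0.069 m and z of post_2_mid in the frame of bin between 0 and 0.055 m and x of fork_1_mid in the frame of bin between -0.086 and 0.086 m and y of fork_1_mid in the frame of bin between -0.069 and 0.069 m and z of fork_1_mid in the frame of bin between 0 and 0.055 m and x of fork_2_mid in the frame of bin between -0.086 and 0.086 m and y of fork_2_mid in the frame of bin between -0.069 and 0.069 m and z of fork_2_mid in the frame of bin between 0 and 0.055 m and value of joint tray below 0.08 rad and height (world z) of bin below 0.01 m and angle between bin's own z axis and vertical below 0.1 rad and linear speed of bin below 0.02 m/s); the robot touches nothing.
It fails at once if the gripper touches a part (contact force between the fingers and post_1 above 0.5 N or contact force between the fingers and post_2 above 0.5 N or contact force between the fingers and fork_1 above 0.5 N or contact force between the fingers and fork_2 above 0.5 N).
It fails at once if the tray drops back (swings back faster than 2 rad/s) (velocity of joint tray below -2 rad/s).
It fails at once if another thing on the desk is moved more than 30 mm (distance of any of the_mouse, dropper, objective, dish, can from where it was at the start of the episode above 0.03 m).
It also fails if it takes over 72 s, if anything falls off the work surface, if the arm or the gripper's body presses on something with over 40 N, if the wrist force passes 120 N, or if a joint passes its speed limit or range.

## Working session

There is one attempt and no reset: what is moved stays moved. The work goes in short steps, Python scripts to look and compute and a shell command to move; the robot and the scene stay as the last step left them, time stands still between calls to the robot, and variables do not carry over. Pictures are saved under pics/ and viewed, and the job is handed in when it is done.

```bash
ls; mkdir -p pics
python3 - <<'E'
from plant import *
import cv2
s=sense();print(s)
for c in("side","top"):
    im=capture(c);cv2.imwrite(f"pics/{c}0.png",im);print(c,camera_info(c))
E
```

```text
pics
{'time': 0.0, 'qpos': array([ 1.18078277,  0.33390509,  0.03988412,  1.46630872, -0.0134077 ,
        1.34330576, -0.05849971]), 'qvel': array([ 0.00173279, -0.00081042,  0.00217243, -0.00011115, -0.0003002 ,
       -0.00147072,  0.00169209]), 'tau': array([-7.99426307e-04, -6.58569932e+01,  1.36494912e+00, -4.05551934e+01,
        1.67432916e-02,  1.26627480e-02, -4.56081722e-06]), 'ee_pos': array([ 0.18620663, -0.62226062,  0.23040684]), 'tcp_rot': array([-2.51912233e+00,  1.87561986e+00,  2.18888833e-03]), 'force': array([-0.1844487 , -0.5359093 ,  0.02102176]), 'wrist_torque': array([ 0.02418956, -0.0003471 , -0.0565837 ]), 'opening': 1.0040454316987208}
side {'fx': 374.12690791482663, 'fy': 374.12690791482663, 'cx': 314.89512134117075, 'cy': 201.63446815413752, 'R': array([[-0.97768313, -0.20895581,  0.02175224],
       [-0.12499891,  0.49536873, -0.85964242],
       [ 0.1688519 , -0.8431769 , -0.5104329 ]]), 't': array([0.55729786, 0.20854008, 0.95218269])}
top {'fx': 502.8592013811554, 'fy': 502.8592013811554, 'cx': 320.46772704901434, 'cy': 210.31723087255054, 'R': array([[-0.02629427, -0.99962417, -0.00775403],
       [-0.99669125,  0.02681232, -0.076731  ],
       [ 0.07691006,  0.00571079, -0.99702168]]), 't': array([0.00789019, 0.61239259, 1.65515663])}
```

View pics/side0.png

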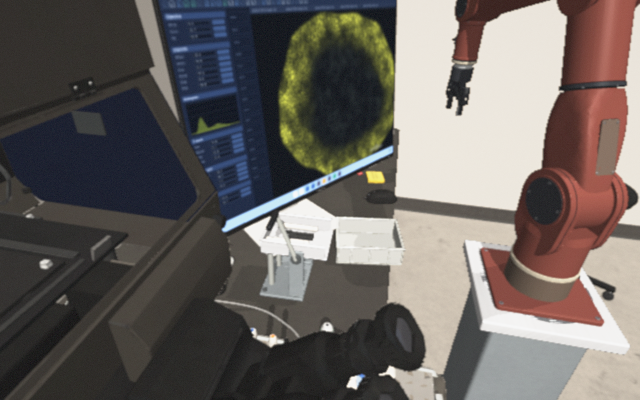

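View pics/top0.png

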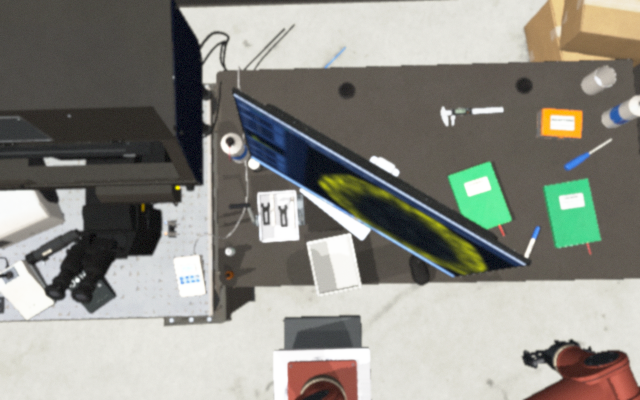

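```bash
cat > h.py <<'E'
import numpy as np, cv2
from plant import *
from scipy.spatial.transform import Rotation as Ro
def proj(c,X):
    i=camera_info(c);p=np.atleast_2d(X)@np.array(i["R"]).T+i["t"]
    return np.c_[p[:,0]/p[:,2]*i["fx"]+i["cx"],p[:,1]/p[:,2]*i["fy"]+i["cy"]]
def ray(c,uv,z):
    i=camera_info(c);R=np.array(i["R"]);o=-R.T@i["t"]
    d=R.T@np.array([(uv[0]-i["cx"])/i["fx"],(uv[1]-i["cy"])/i["fy"],1])
    return o+d*(z-o[2])/d[2]
E
python3 - <<'E'
from h import *
for q,z in [("stand",0),("bin",0),("handle",.241),("lip",.122),("the_mouse",0),("dropper",0),("objective",0),("dish",0),("can",0)]:
  for c in("top","side"):
    for r in tip_of(c,q)[:2]: print(q,c,round(r["p"],2),np.round(r["position"],1),ray(c,r["position"],z).round(3))
for q in ("bin","stand","tray"):
  for c in("top","side"):
    for r in cut_out(c,q)[:1]:
      print(q,c,r["p"],r["rect"]); np.save(f"m_{q}_{c}.npy",r["mask"])
print(sense()["time"])
E
```

```text
stand top 0.67 [281.4 221.7] [0.579 0.125 0.   ]
stand top 0.6 [231.3 255. ] [0.471 0.296 0.   ]
stand side 0.59 [301.6 277.1] [0.58  0.114 0.   ]
bin top 0.97 [334.2 262.5] [ 0.437 -0.05   0.   ]
bin side 0.82 [369.2 246.5] [ 0.423 -0.055  0.   ]
bin side 0.25 [319.  227.1] [ 0.582 -0.116  0.   ]
handle top 0.97 [235.6 204.9] [0.618 0.237 0.241]
handle top 0.56 [283.2 216.3] [0.581 0.099 0.241]
handle side 0.66 [273.3 219.8] [0.612 0.224 0.241]
lip top 0.87 [279.9 238.9] [0.519 0.12  0.122]
lip side 0.79 [330.9 242.5] [0.51  0.114 0.122]
the_mouse top 0.71 [230.8 253.8] [0.476 0.297 0.   ]
the_mouse top 0.68 [419.9 264.6] [ 0.423 -0.337  0.   ]
the_mouse side 0.64 [381.6 197.7] [ 0.405 -0.347  0.   ]
dropper top 0.49 [227.1 277.1] [0.398 0.311 0.   ]
objective top 0.45 [233.1 252. ] [0.481 0.29  0.   ]
objective side 0.53 [324.1 341.4] [0.487 0.295 0.   ]
dish top 0.59 [278.6 214. ] [0.606 0.134 0.   ]
can top 0.52 [258.9 161.9] [0.786 0.197 0.   ]
can top 0.5 [268.2 214.4] [0.605 0.169 0.   ]
can side 0.4 [217.4 292. ] [0.765 0.212 0.   ]
bin top 0.68 [307.1, 232.3, 360.4, 298.3]
bin side 0.77 [338.7, 213.6, 405.4, 262.7]
stand top 0.78 [232.8, 191.8, 306.3, 242.6]
stand side 0.89 [257.2, 209.4, 334.7, 296.1]
tray top 0.71 [230.1, 191.9, 299.8, 243.9]
tray side 0.96 [253.9, 211.9, 330.4, 261.3]
1.3
```

Run:
```python
from h import *
a=cv2.imread("pics/top0.png")[130:310,200:460];cv2.imwrite("pics/topz.png",cv2.resize(a,None,fx=3,fy=3,interpolation=cv2.INTER_CUBIC))
a=cv2.imread("pics/side0.png")[150:350,190:430];cv2.imwrite("pics/sidez.png",cv2.resize(a,None,fx=3,fy=3,interpolation=cv2.INTER_CUBIC))
```

```text
(no output)
```

View pics/topz.png

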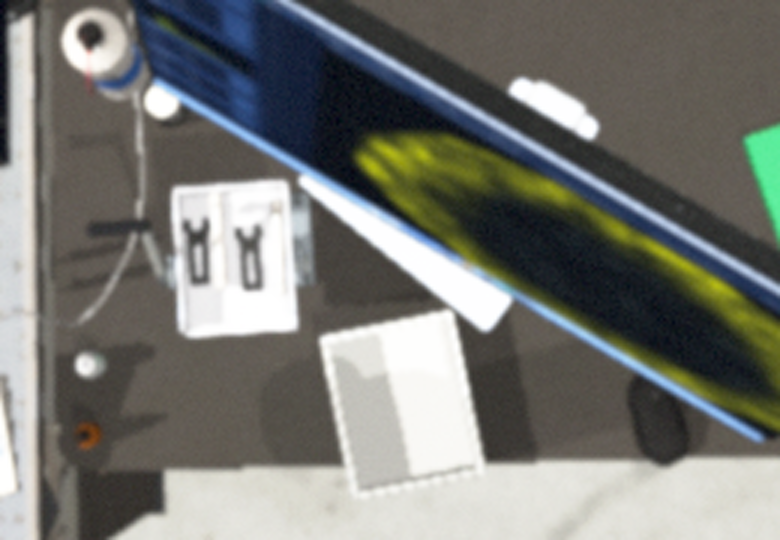

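View pics/sidez.png

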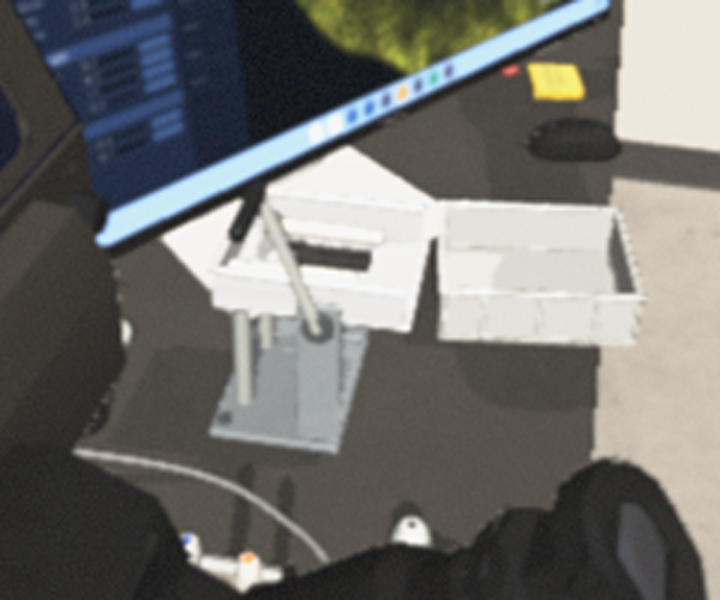

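```bash
cat >> h.py <<'E'
def tri(a,b):
    A=[];B=[]
    for c,uv in(("top",a),("side",b)):
        i=camera_info(c);R=np.array(i["R"]);o=-R.T@i["t"]
        d=R.T@np.array([(uv[0]-i["cx"])/i["fx"],(uv[1]-i["cy"])/i["fy"],1]);d/=np.linalg.norm(d)
        P=np.eye(3)-np.outer(d,d);A.append(P);B.append(P@o)
    X=np.linalg.solve(sum(A),sum(B));return X
E
python3 - <<'E'
from h import *
T=lambda u,v:(200+u/3,130+v/3)
S=lambda u,v:(190+u/3,150+v/3)
print("mon left",tri(T(150,88),S(103,243)).round(3),"right",tri(T(765,438),S(607,5)).round(3))
b=np.array([ray("top",T(*p),.055)[:2] for p in[(320,338),(452,310),(485,470),(355,495)]]);print("bin",b.round(3),b.mean(0))
e=b-np.roll(b,-1,0);print(np.linalg.norm(e,axis=1),np.degrees(np.arctan2(e[:,1],e[:,0])))
b=np.array([ray("top",T(*p),.153)[:2] for p in[(172,185),(288,180),(298,330),(180,336)]]);print("tray",b.round(3),b.mean(0))
e=b-np.roll(b,-1,0);print(np.linalg.norm(e,axis=1),np.degrees(np.arctan2(e[:,1],e[:,0])))
for c,q in(("top",T(290,400)),("side",S(520,380))):print("blob",ray(c,q,0))
print("handle",tri((235.6,204.9),(273.3,219.8)))
print("handle ends",ray("top",T(90,230),.241),ray("top",T(150,225),.241))
print("handle ends side",ray("side",S(240,232),.241),ray("side",S(262,188),.241))
# side-view bin rim: corners
for p in[(440,203),(610,206),(640,297),(440,297)]:print(ray("side",S(*p),.055).round(3))
# stand base corners in side view
for p in[(340,450),(212,435),(368,335)]:print("base",ray("side",S(*p),.006).round(3))
E
```

```text
mon left [0.75  0.198 0.174] right [ 0.39  -0.414  0.148]
bin [[ 0.505  0.039]
 [ 0.532 -0.105]
 [ 0.359 -0.135]
 [ 0.336  0.006]] [ 0.43292893 -0.04892355]
[0.14670539 0.17595752 0.14275411 0.17314735] [ 100.44330438    9.89461441  -80.68751759 -168.79755111]
tray [[0.665 0.184]
 [0.667 0.065]
 [0.513 0.058]
 [0.51  0.179]] [0.58891453 0.12156186]
[0.11969512 0.15468279 0.12085865 0.15564116] [  90.92352674    2.4986158   -88.60898549 -177.93804996]
blob [0.43779073 0.0763628  0.        ]
blob [0.42667336 0.07555685 0.        ]
handle [0.61311202 0.23454662 0.2478496 ]
handle ends [0.61334529 0.2532814  0.241     ] [0.61664206 0.19495477 0.241     ]
handle ends side [0.61014232 0.25110553 0.241     ] [0.61190078 0.19725379 0.241     ]
[ 0.527 -0.098  0.055]
[ 0.364 -0.133  0.055]
[0.334 0.008 0.055]
[0.503 0.049 0.055]
base [0.556 0.196 0.006]
base [0.658 0.203 0.006]
base [0.564 0.055 0.006]
```

Run:
```python
from h import *
a=cv2.imread("pics/top0.png")[225:300,210:320].astype(float);b=cv2.imread("pics/side0.png")[235:320,300:410].astype(float)
f=lambda a:cv2.resize(np.clip((a-20)*3,0,255).astype(np.uint8),None,fx=7,fy=7,interpolation=cv2.INTER_CUBIC)
cv2.imwrite("pics/tz2.png",f(a));cv2.imwrite("pics/sz2.png",f(b))
```

```text
(no output)
```

View pics/tz2.png

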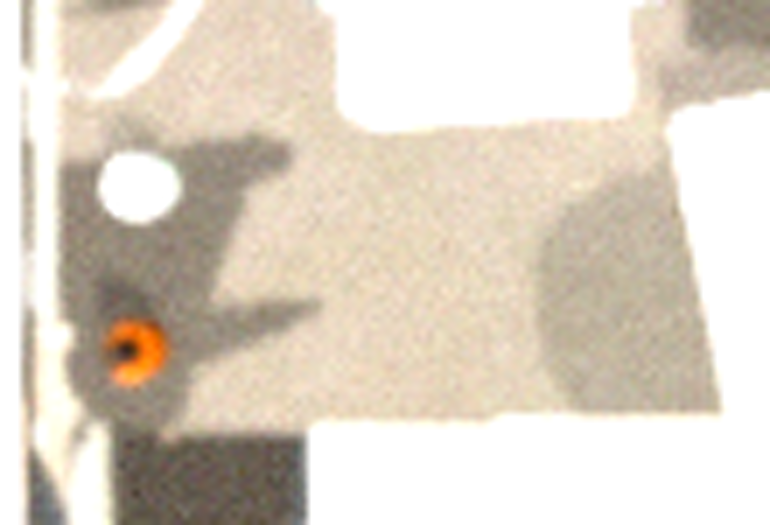

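View pics/sz2.png

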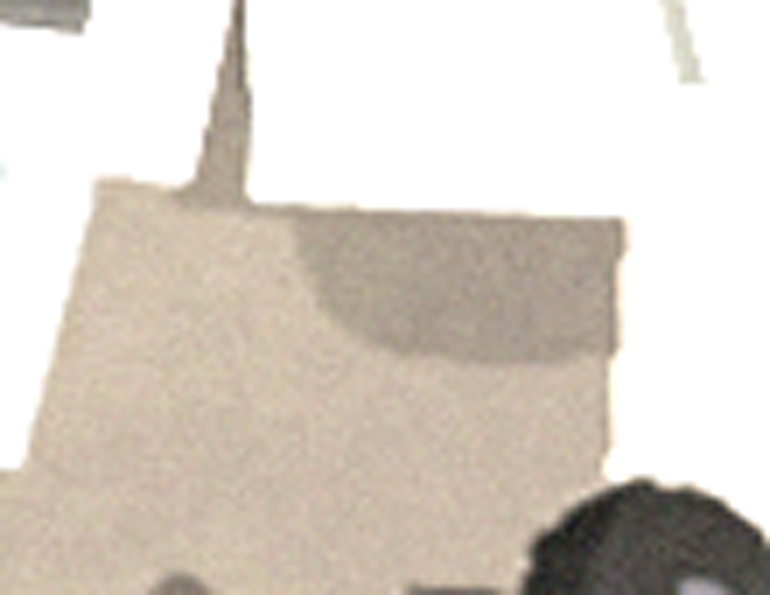

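```bash
cat >> h.py <<'E'
def go(pos,yaw,s=1):
    """tool down, tool x along stand-like y axis at yaw deg"""
    st=sense();R0=Ro.from_rotvec(st["tcp_rot"]);a=np.radians(yaw)
    x=s*np.array([-np.sin(a),np.cos(a),0]);z=np.array([0,0,-1.]);y=np.cross(z,x)
    R1=Ro.from_matrix(np.c_[x,y,z])
    d=R0.inv().apply(np.array(pos)-st["ee_pos"])*1000
    print("shift",d.round(1),"turn",(R0.inv()*R1).as_rotvec().round(3))
E
python3 - <<'E'
from h import *
s=sense();print(Ro.from_rotvec(s["tcp_rot"]).as_matrix().round(3))
for p in[(.24,-.40,.22),(.33,-.28,.22),(.4295,-.1166,.16)]:
    for s in(1,-1): go(p,10.2,s)
E
```

```text
[[ 0.287 -0.958  0.   ]
 [-0.958 -0.287  0.   ]
 [-0.    -0.    -1.   ]]
shift [-198.  -115.2   11.3] turn [-0.    -0.    -3.029]
shift [-198.  -115.2   11.3] turn [-0.     0.     0.113]
shift [-287.1 -235.9   11.3] turn [-0.    -0.    -3.029]
shift [-287.1 -235.9   11.3] turn [-0.     0.     0.113]
shift [-415.2 -378.    71.3] turn [-0.    -0.    -3.029]
shift [-415.2 -378.    71.3] turn [-0.     0.     0.113]
```

```bash
python3 -m pendant '[60,-50,-28,5,0,0,0.02, 60,-95,-55,8,0,0,0.04, 60,-140,-80,10,0,0,0.06, 60,-175,-105,11,0,0,0.08, 60,-200,-140,11,0,0,0.1, 60,-230,-180,11,0,0,0.113, 60,-258,-215,11,0,0,0.113, 60,-287,-245,11,0,0,0.113, 60,-320,-280,11,0,0,0.113, 60,-350,-315,11,0,0,0.113, 60,-380,-345,15,0,0,0.113, 45,-400,-365,20,0,0,0.113]'
```

```text
time: 2.5
ee_pos: [0.4227, -0.1319, 0.2118]
tcp_rot: [-2.412, 2.012, -0.002]
force: [1.3, -0.0, -0.5]
opening: 0.548
```

```bash
cat > bin.py <<'E'
import sys
from h import *
c=sys.argv[1]
E
python3 - <<'E'
from h import *
for c in("top","side"):cv2.imwrite(f"pics/{c}1.png",cv2.resize(capture(c)[140:320,200:460],None,fx=3,fy=3,interpolation=cv2.INTER_CUBIC))
print(sense()["ee_pos"],sense()["tcp_rot"])
go((.4295,-.1166,.10),10.2,-1);go((.4295,-.1166,.022),10.2,-1)
E
```

```text
[ 0.42275162 -0.13091429  0.21115378] [-2.41545808e+00  2.00742011e+00  3.20542753e-04]
shift [-12.8  -9.2 111.2] turn [-0.001  0.001  0.006]
shift [-12.7  -9.2 189.2] turn [-0.001  0.001  0.006]
```

View pics/top1.png

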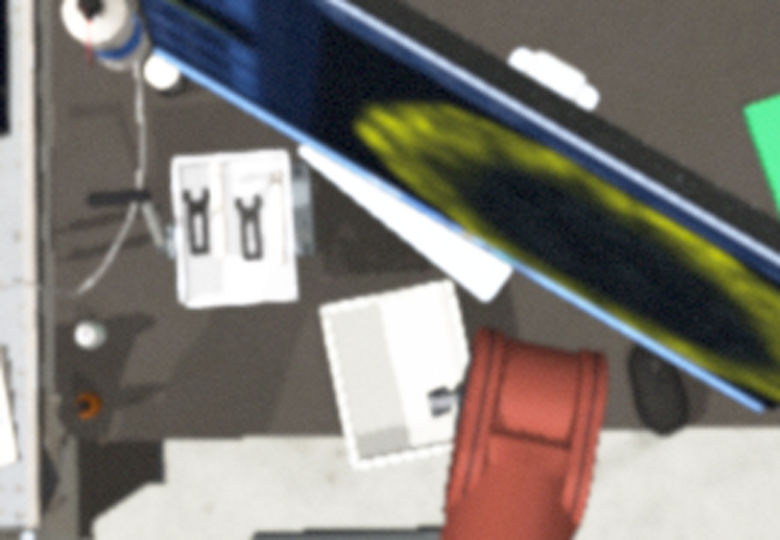

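View pics/side1.png

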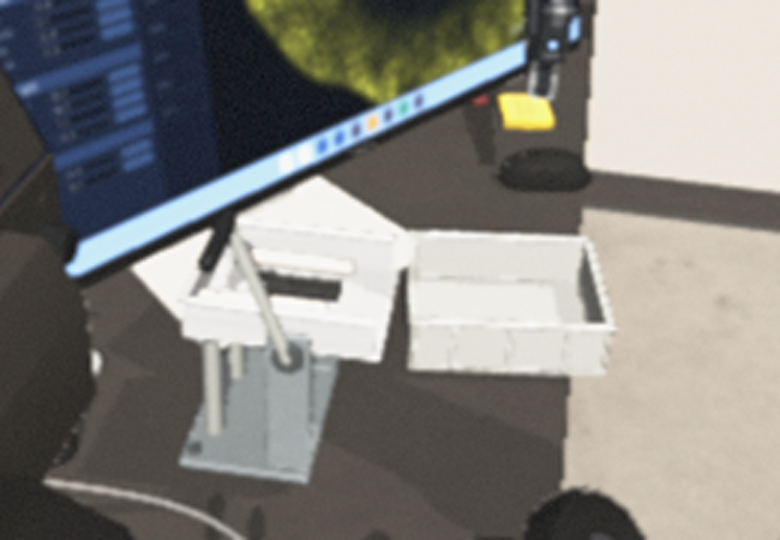

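```bash
python3 -m pendant '[45,-13,-9,40,0,0,0.006, 45,-13,-9,80,0,0,0.006, 45,-13,-9,115,0,0,0.006, 45,-13,-9,140,0,0,0.006, 45,-13,-9,165,0,0,0.006, 45,-13,-9,188,0,0,0.006, 45,-13,-9,188,0,0,0.006]' 30
python3 - <<'E'
from h import *
for c in("top","side"):cv2.imwrite(f"pics/{c}2.png",cv2.resize(capture(c)[140:320,200:460],None,fx=3,fy=3,interpolation=cv2.INTER_CUBIC))
print(sense()["ee_pos"],sense()["force"])
E
```

```text
time: 3.3
ee_pos: [0.427, -0.1166, 0.0209]
tcp_rot: [2.408, -2.016, -0.007]
force: [-0.9, -0.4, 0.7]
opening: 0.528
[ 0.42915057 -0.1168198   0.02356649] [0.5195577  0.54019052 0.79092302]
```

View pics/side2.png

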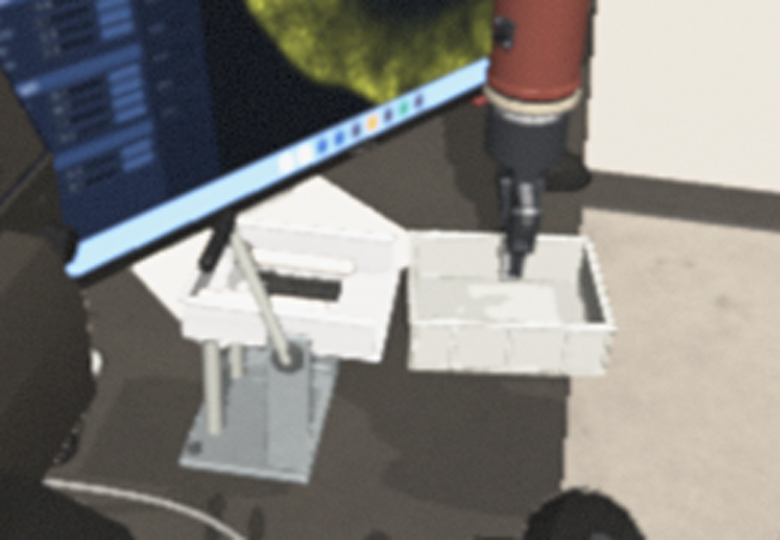

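One finger is inside the bin's far wall (side ~(517,275) in the crop), wall straddled. Close.

```bash
python3 -m pendant '[0,0,0,0,0,0,0,0,0,0,0,0,0,0,0,0,0,0,0,0,0,0,0,0,0,0,0,0,0,0,0,0,0,0,0,0,0,0,0,0,0,0]' 40
python3 - <<'E'
from h import *
for c in("top","side"):cv2.imwrite(f"pics/{c}3.png",cv2.resize(capture(c)[140:320,200:460],None,fx=3,fy=3,interpolation=cv2.INTER_CUBIC))
s=sense();print(s["ee_pos"],s["force"],s["opening"],Ro.from_rotvec(s["tcp_rot"]).as_matrix().round(3))
E
```

```text
time: 4.0
ee_pos: [0.43, -0.1173, 0.0247]
tcp_rot: [-2.408, 2.016, -0.002]
force: [-1.4, -0.7, 6.5]
opening: 0.041
[ 0.43000488 -0.11731729  0.02470621] [-1.2097949  -0.34676799  6.16484962] 0.038992514155245406 [[ 0.176 -0.984  0.002]
 [-0.984 -0.176 -0.   ]
 [ 0.    -0.002 -1.   ]]
```

View pics/side3.png

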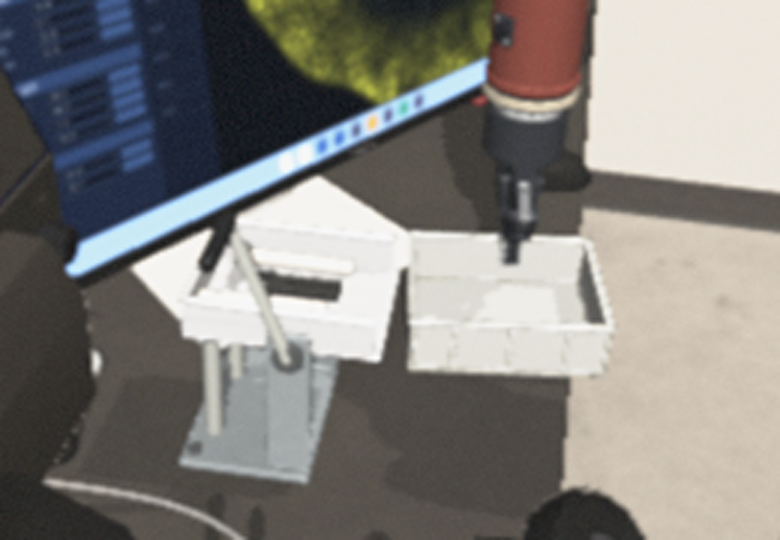

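View pics/top3.png

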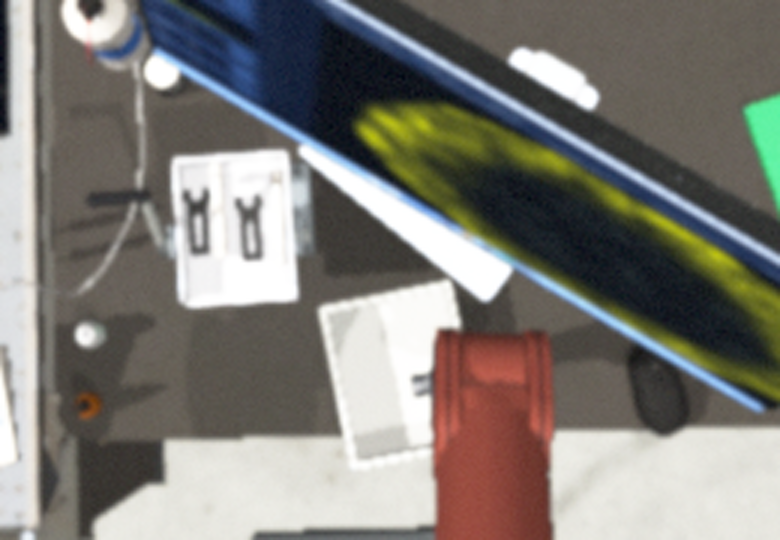

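Run:
```python
from h import *
go((.4534,.0465,.0247),2,-1);go((.435,-.04,.0247),6,-1)
```

```text
shift [-157.1  -51.9    0. ] turn [-0.002 -0.     0.142]
shift [-75.2 -18.5   0. ] turn [-0.002 -0.     0.072]
```

```bash
python3 -m pendant '[0,-10,-2,0,0,0,0.01, 0,-22,-5,0,0,0,0.02, 0,-35,-8,0,0,0,0.034, 0,-48,-11,0,0,0,0.046, 0,-61,-14,0,0,0,0.058, 0,-75,-18,0,0,0,0.072, 0,-89,-23,0,0,0,0.085, 0,-103,-29,0,0,0,0.1, 0,-117,-35,0,0,0,0.112, 0,-131,-41,0,0,0,0.125, 0,-145,-46,0,0,0,0.142, 0,-151,-49,0,0,0,0.142]' 40;  python3 - <<'E'
from h import *
for c in("top","side"):cv2.imwrite(f"pics/{c}4.png",cv2.resize(capture(c)[140:320,200:460],None,fx=3,fy=3,interpolation=cv2.INTER_CUBIC))
for c in("top","side"):
  for r in tip_of(c,"bin")[:1]: print("bin",c,round(r["p"],2),ray(c,r["position"],0).round(3))
E
```

```text
time: 5.3
ee_pos: [0.4517, 0.041, 0.025]
tcp_rot: [-2.26, 2.18, -0.002]
force: [0.5, -1.1, -2.3]
opening: 0.042
bin top 0.76 [0.466 0.114 0.   ]
bin side 0.7 [0.458 0.109 0.   ]
```

View pics/side4.png

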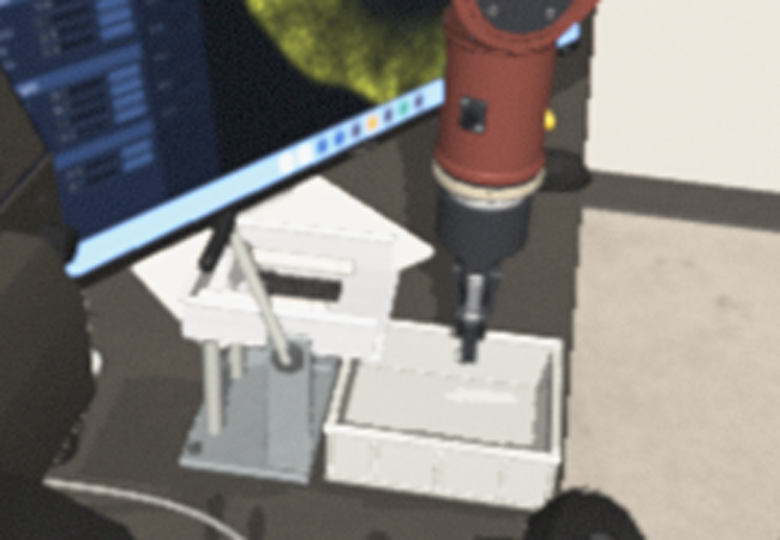

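View pics/top4.png

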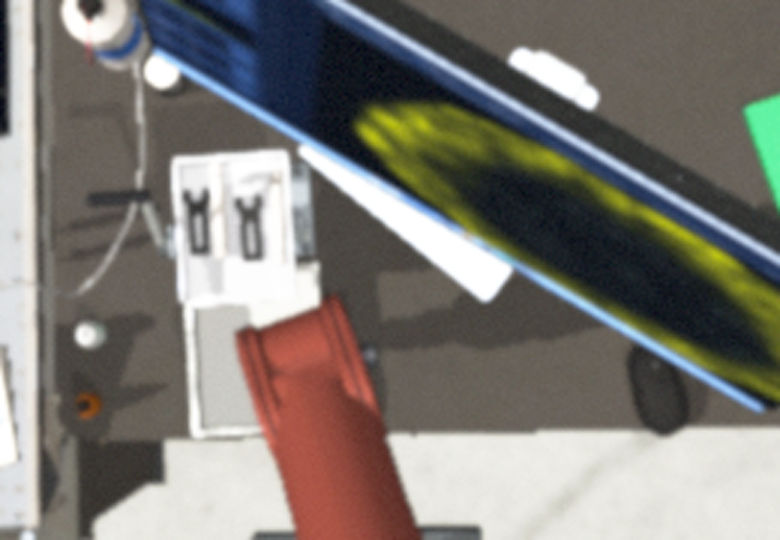

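Run:
```python
from h import *
T=lambda u,v:(200+u/3,140+v/3)
for p in[(186,307),(193,437),(320,264)]:print("bin rim",ray("top",T(*p),.055).round(3))
for p in[(172,157),(180,306),(288,150),(298,299)]:print("tray",ray("top",T(*p),.153).round(3))
for p in[(330,430),(558,465),(562,342)]:print("side rim",ray("side",T(*p),.055).round(3))
for p in[(327,480),(553,507)]:print("side bottom",ray("side",T(*p),0).round(3))
for p in[(307,482),(182,463),(336,360)]:print("base",ray("side",T(*p),.006).round(3))
for p in[(306,258)]:print("base top",ray("top",T(*p),.006).round(3))
go((.4534,.0465,.0247),2,-1)
```

```text
bin rim [0.51  0.185 0.055]
bin rim [0.37  0.18  0.055]
bin rim [0.553 0.038 0.055]
tray [0.663 0.185 0.153]
tray [0.51  0.179 0.153]
tray [0.667 0.065 0.153]
tray [0.514 0.058 0.153]
side rim [0.542 0.189 0.055]
side rim [0.37  0.186 0.055]
side rim [0.374 0.039 0.055]
side bottom [0.544 0.187 0.   ]
side bottom [0.368 0.174 0.   ]
base [0.558 0.198 0.006]
base [0.659 0.201 0.006]
base [0.568 0.049 0.006]
base top [0.562 0.055 0.006]
shift [-6.8 -2.1  0. ] turn [-0.001 -0.     0.   ]
```

```bash
python3 -m pendant '[0,-4,-2,0,0,0,0, 0,-8,-5,0,0,0,0, 0,-8,-5,0,0,0,0, 0,-8,-5,0,0,0,0]' 40;  python3 - <<'E'
from h import *
for c in("top","side"):cv2.imwrite(f"pics/{c}5.png",cv2.resize(capture(c)[140:320,200:460],None,fx=3,fy=3,interpolation=cv2.INTER_CUBIC))
for c in("top","side"):
 for q,z in(("bin",0),("lip",.122)):
  for r in tip_of(c,q)[:1]: print(q,c,round(r["p"],2),ray(c,r["position"],z).round(3))
print(sense()["ee_pos"])
E
```

```text
time: 5.9
ee_pos: [0.4565, 0.048, 0.0247]
tcp_rot: [-2.259, 2.181, -0.002]
force: [1.1, 0.4, -2.8]
opening: 0.041
bin top 0.86 [0.469 0.114 0.   ]
lip top 0.92 [0.517 0.111 0.122]
bin side 0.63 [0.463 0.11  0.   ]
lip side 0.83 [0.511 0.107 0.122]
[0.45630254 0.04779274 0.02475315]
```

View pics/top5.png

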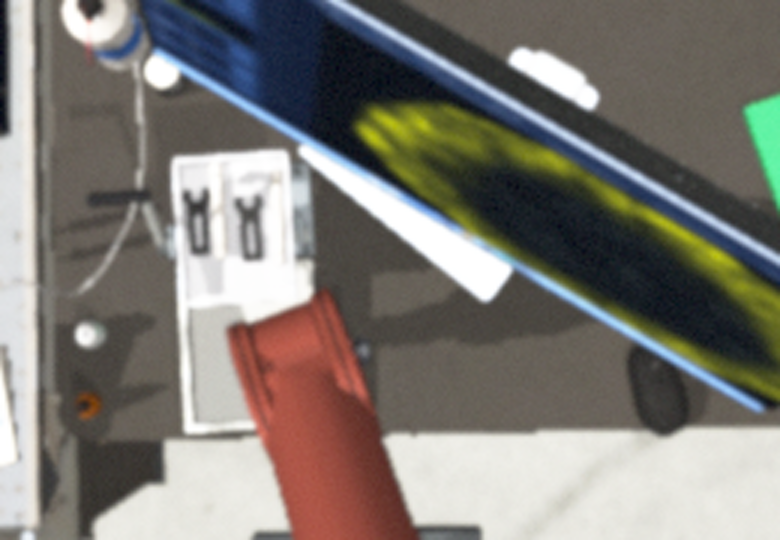

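View pics/side5.png

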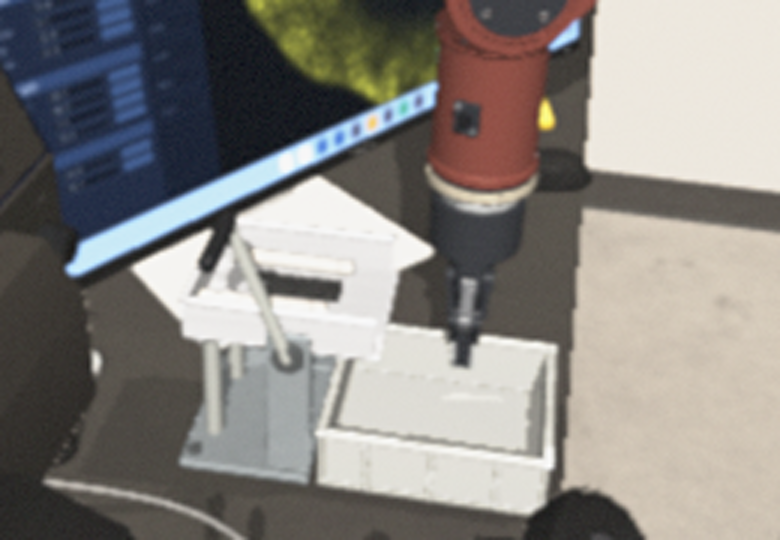

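```bash
python3 - <<'E'
from h import *
i=camera_info("top");print("camtop",-np.array(i["R"]).T@i["t"])
# left monitor edge: search along side line for consistency w/ top ray (235,92)
for h in np.arange(.2,.8,.05):
    X=ray("top",(235,92),h);print(h.round(2),X.round(3),proj("side",X).round(0))
E
python3 -m pendant '[30,0,0,0,0,0,0, 40,0,0,0,0,0,0, 40,0,0,0,0,0,0, 40,0,0,0,0,0,0, 40,0,0,-20,0,0,0, 40,0,0,-50,0,0,0, 40,0,0,-90,0,0,0, 40,0,0,-130,0,0,0, 40,0,0,-180,0,0,0, 0,0,0,-230,0,0,0, 0,0,0,-280,0,0,0, 0,0,0,-300,0,0,0]'
```

```text
camtop [ 0.48327561 -0.01798468  1.69727771]
0.2 [0.967 0.241 0.2  ] [[114. 218.]]
0.25 [0.951 0.233 0.25 ] [[118. 197.]]
0.3 [0.935 0.224 0.3  ] [[122. 175.]]
0.35 [0.919 0.215 0.35 ] [[126. 151.]]
0.4 [0.902 0.207 0.4  ] [[130. 127.]]
0.45 [0.886 0.198 0.45 ] [[134. 100.]]
0.5 [0.87  0.189 0.5  ] [[139.  72.]]
0.55 [0.854 0.181 0.55 ] [[144.  43.]]
0.6 [0.838 0.172 0.6  ] [[149.  11.]]
0.65 [0.822 0.163 0.65 ] [[155. -22.]]
0.7 [0.806 0.155 0.7  ] [[161. -58.]]
0.75 [0.789 0.146 0.75 ] [[167. -97.]]
0.8 [0.773 0.137 0.8  ] [[ 174. -138.]]
time: 7.4
ee_pos: [0.457, 0.0482, 0.3297]
tcp_rot: [-2.257, 2.178, -0.01]
force: [0.9, 0.1, -0.7]
opening: 0.002
```

Run:
```python
from h import *
for c in("top","side"):cv2.imwrite(f"pics/{c}6.png",cv2.resize(capture(c)[140:320,200:460],None,fx=3,fy=3,interpolation=cv2.INTER_CUBIC))
for c in("top","side"):
 for q,z in(("bin",0),("lip",.122),("handle",.241),("stand",0)):
  for r in tip_of(c,q)[:1]: print(q,c,round(r["p"],2),ray(c,r["position"],z).round(3))
print(sense()["time"])
go((.55,.20,.33),2,-1);go((.665,.227,.33),2,-1);go((.665,.227,.215),2,-1)
```

```text
bin top 0.59 [0.464 0.121 0.   ]
lip top 0.63 [0.564 0.134 0.122]
handle top 0.9 [0.624 0.23  0.241]
stand top 0.74 [0.575 0.118 0.   ]
bin side 0.97 [0.464 0.116 0.   ]
lip side 0.77 [0.514 0.117 0.122]
handle side 0.76 [0.619 0.221 0.241]
stand side 0.85 [0.583 0.114 0.   ]
7.9
shift [-148.8  -99.9   -6.1] turn [-0.     0.     0.001]
shift [-171.7 -215.8   -6.1] turn [-0.     0.     0.001]
shift [-171.7 -215.8  108.9] turn [-0.     0.     0.001]
```

View pics/top6.png

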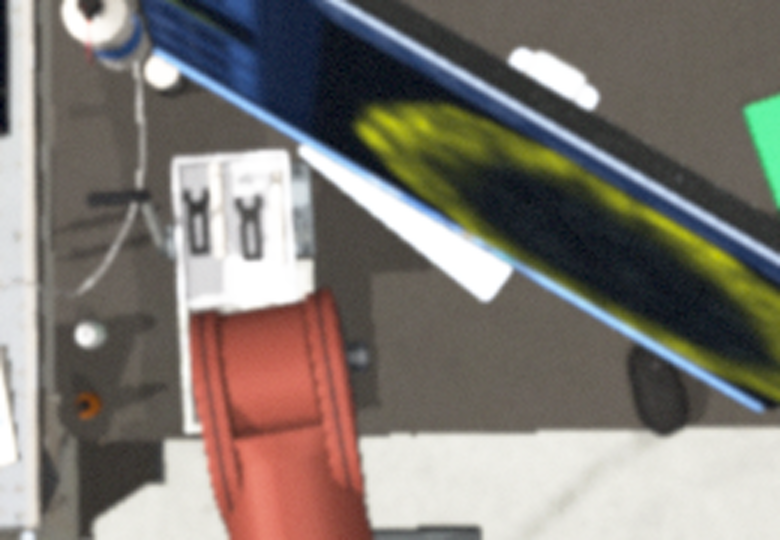

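View pics/side6.png

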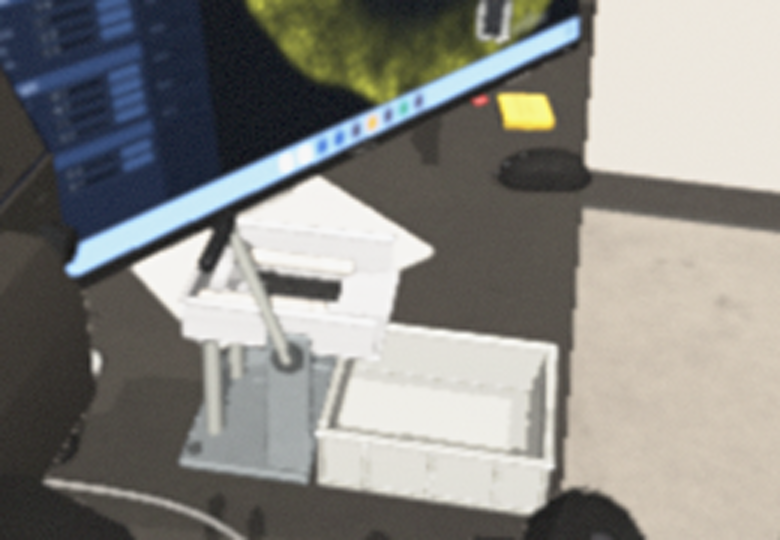

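```bash
python3 -m pendant '[0,-40,-25,-6,0,0,0, 0,-80,-50,-6,0,0,0, 0,-120,-75,-6,0,0,0, 0,-150,-105,-6,0,0,0, 0,-165,-145,-6,0,0,0, 0,-172,-185,-6,0,0,0, 0,-172,-210,-6,0,0,0, 0,-172,-216,-6,0,0,0, 0,-172,-216,-6,0,0,0]'
python3 - <<'E'
from h import *
for c in("top","side"):cv2.imwrite(f"pics/{c}7.png",cv2.resize(capture(c)[60:280,150:430],None,fx=2.7,fy=2.7,interpolation=cv2.INTER_CUBIC))
print(sense()["ee_pos"],sense()["force"])
go((.665,.227,.215),2,-1)
E
```

```text
time: 8.8
ee_pos: [0.6656, 0.2274, 0.3284]
tcp_rot: [2.259, -2.181, -0.003]
force: [-0.1, -0.4, 0.4]
opening: -0.002
[0.66446092 0.22764377 0.32996056] [-0.28302023 -0.29836629  0.2390165 ]
shift [  0.7  -0.5 115. ] turn [0.    0.    0.001]
```

View pics/top7.png

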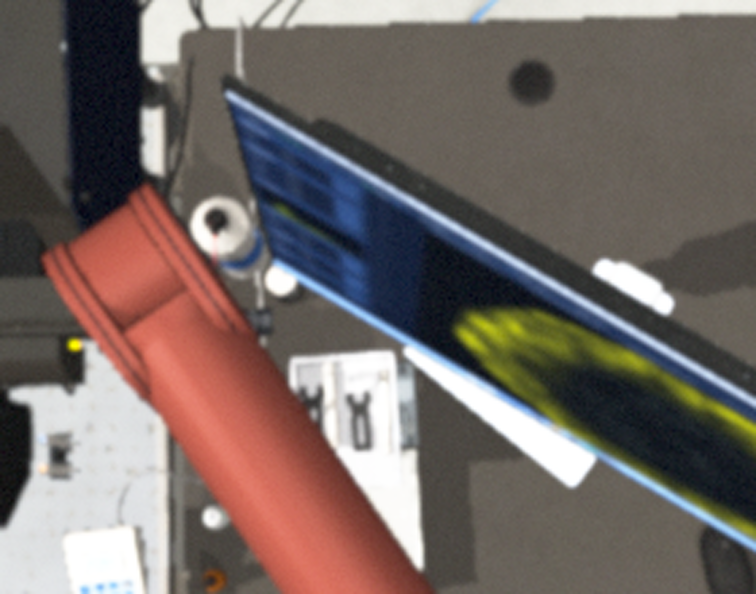

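View pics/side7.png

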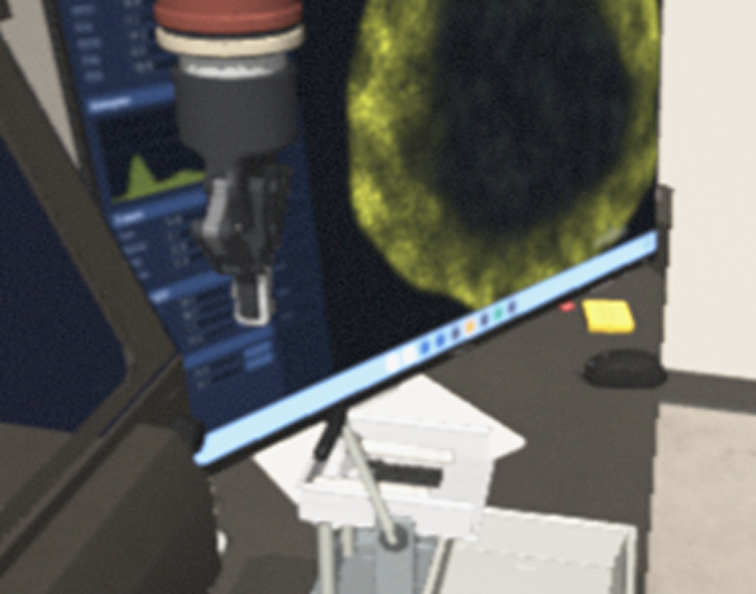

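Run:
```python
from h import *
for h in(.33,.45,.55,.65,.75):
    print(h,proj("top",[.665,.228,h]).round(0),"hoodcorner",ray("top",(203,185),h).round(3),"link L,R",ray("top",(150+45/2.7,60+260/2.7),h).round(3),ray("top",(150+150/2.7,60+185/2.7),h).round(3),ray("top",(150+255/2.7,60+330/2.7),h).round(3))
```

```text
0.33 [[233. 185.]] hoodcorner [0.667 0.31  0.33 ] link L,R [0.749 0.41  0.33 ] [0.824 0.302 0.33 ] [0.672 0.196 0.33 ]
0.45 [[224. 179.]] hoodcorner [0.651 0.281 0.45 ] link L,R [0.726 0.372 0.45 ] [0.794 0.274 0.45 ] [0.655 0.177 0.45 ]
0.55 [[216. 173.]] hoodcorner [0.637 0.257 0.55 ] link L,R [0.707 0.341 0.55 ] [0.769 0.25  0.55 ] [0.641 0.162 0.55 ]
0.65 [[205. 166.]] hoodcorner [0.624 0.233 0.65 ] link L,R [0.687 0.31  0.65 ] [0.744 0.227 0.65 ] [0.628 0.146 0.65 ]
0.75 [[193. 157.]] hoodcorner [0.611 0.209 0.75 ] link L,R [0.668 0.278 0.75 ] [0.719 0.203 0.75 ] [0.614 0.13  0.75 ]
```

```bash
python3 -m pendant '[0,0,0,25,0,0,0, 0,0,0,55,0,0,0, 0,0,0,80,0,0,0, 0,0,0,100,0,0,0, 0,0,0,115,0,0,0, 0,0,0,115,0,0,0]'
python3 - <<'E'
from h import *
for c in("top","side"):cv2.imwrite(f"pics/{c}8.png",cv2.resize(capture(c)[60:280,150:430],None,fx=2.7,fy=2.7,interpolation=cv2.INTER_CUBIC))
print(sense()["ee_pos"],sense()["force"])
r=tip_of("side","handle")[0];print(r["p"],ray("side",r["position"],.241))
E
```

```text
time: 9.5
ee_pos: [0.6632, 0.227, 0.2135]
tcp_rot: [2.26, -2.179, -0.001]
force: [-1.0, -0.2, 0.5]
opening: -0.001
[0.66435143 0.22771071 0.21607928] [ 0.05457868 -0.29442988  0.24490952]
0.68 [0.61772114 0.21997319 0.241     ]
```

View pics/side8.png

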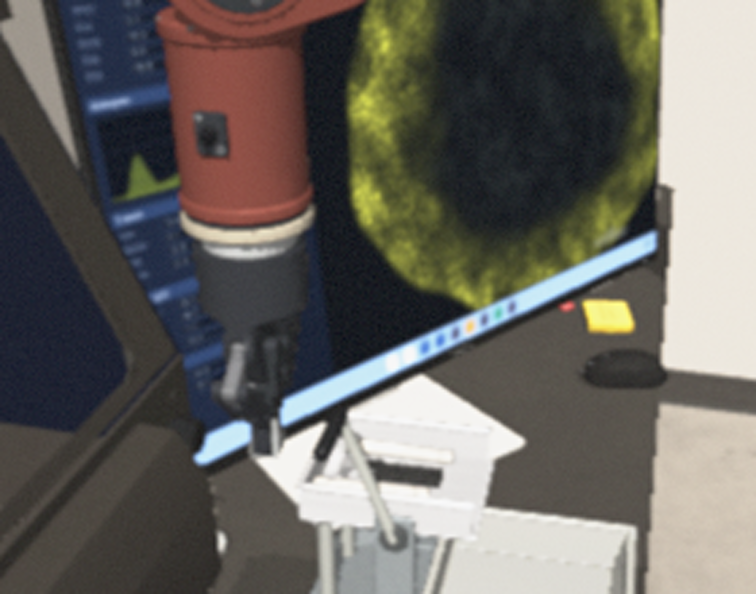

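```bash
python3 -m pendant '[0,0,8,3,0,0,0, 0,0,16,6,0,0,0, 0,0,24,9,0,0,0, 0,0,29,10,0,0,0, 0,0,34,10,0,0,0, 0,0,39,10,0,0,0, 0,0,44,10,0,0,0, 0,0,49,10,0,0,0]'
python3 - <<'E'
from h import *
cv2.imwrite(f"pics/side9.png",cv2.resize(capture("side")[140:280,200:430],None,fx=3.4,fy=3.4,interpolation=cv2.INTER_CUBIC))
print(sense()["ee_pos"],sense()["force"])
E
```

```text
time: 10.45
ee_pos: [0.6167, 0.2261, 0.2078]
tcp_rot: [-2.257, 2.179, -0.003]
force: [5.0, -0.0, 4.4]
opening: -0.002
[0.61569551 0.22644248 0.20761519] [4.26120742 0.69846683 2.7173216 ]
```

View pics/side9.png

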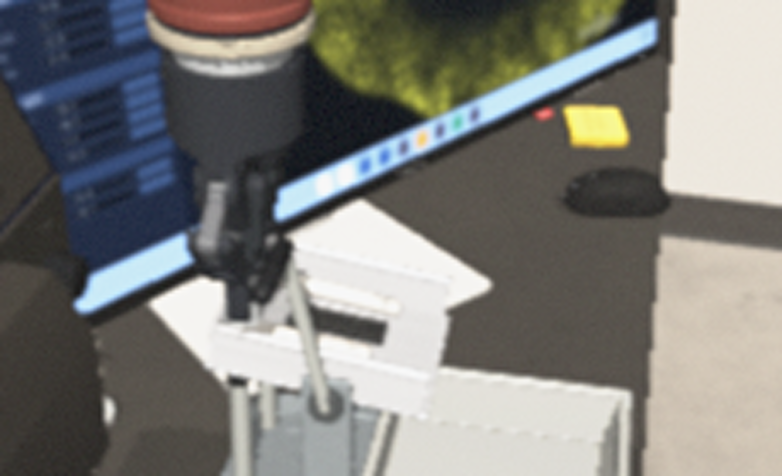

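```bash
python3 -m pendant '[0,0,4,0,0,0,0, 0,0,8,0,0,0,0, 0,0,12,0,0,0,0, 0,0,16,0,0,0,0, 0,0,20,0,0,0,0, 0,0,24,0,0,0,0, 0,0,28,0,0,0,0, 0,0,32,0,0,0,0, 0,0,36,0,0,0,0, 0,0,40,0,0,0,0, 0,0,44,1,0,0,0, 0,0,48,2,0,0,0]'
python3 - <<'E'
from h import *
cv2.imwrite(f"pics/side10.png",cv2.resize(capture("side")[140:280,200:430],None,fx=3.4,fy=3.4,interpolation=cv2.INTER_CUBIC))
print(sense()["ee_pos"],sense()["force"])
E
```

```text
time: 11.7
ee_pos: [0.5675, 0.2249, 0.2056]
tcp_rot: [-2.258, 2.178, -0.002]
force: [1.5, 0.0, 2.1]
opening: -0.001
[0.56678161 0.22500517 0.20537591] [2.5227881  0.42719656 0.72710807]
```

View pics/side10.png

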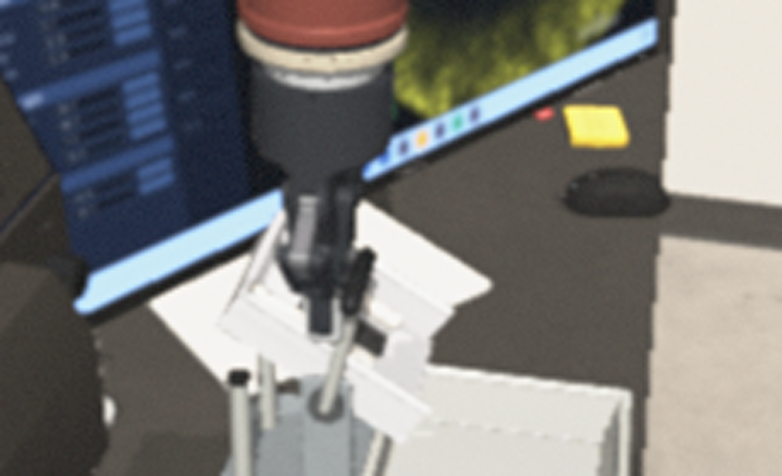

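```bash
python3 -m pendant '[0,0,4,0,0,0,0, 0,0,7,0,0,0,0, 0,0,10,1,0,0,0, 0,0,13,2,0,0,0, 0,0,16,3,0,0,0, 0,0,19,4,0,0,0, 0,0,22,5,0,0,0, 0,0,25,6,0,0,0, 0,0,28,7,0,0,0, 0,0,30,7,0,0,0, 0,0,32,7,0,0,0, 0,0,32,7,0,0,0]'
python3 - <<'E'
from h import *
cv2.imwrite(f"pics/side11.png",cv2.resize(capture("side")[140:280,200:430],None,fx=3.4,fy=3.4,interpolation=cv2.INTER_CUBIC))
print(sense()["ee_pos"],sense()["force"])
E
```

```text
time: 12.95
ee_pos: [0.5346, 0.2238, 0.1983]
tcp_rot: [-2.259, 2.178, -0.002]
force: [1.6, -1.3, 1.7]
opening: 0.002
[0.53473972 0.22384522 0.1984046 ] [ 2.07880215 -0.14401256  0.89679456]
```

View pics/side11.png

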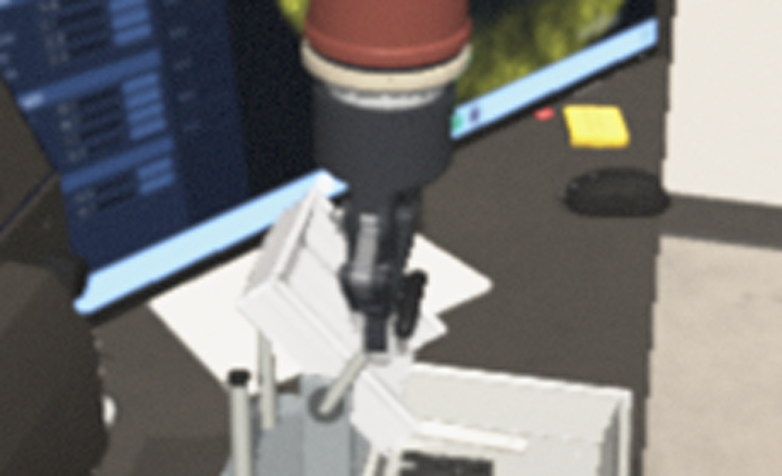

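```bash
python3 -m pendant '[0,0,3,1,0,0,0, 0,0,6,2,0,0,0, 0,0,9,2,0,0,0, 0,0,9,2,0,0,0]'; python3 -m pendant '[0,0,3,0,0,0,0,0,0,5,0,0,0,0,0,0,5,0,0,0,0]'
```

```text
time: 13.4
ee_pos: [0.5279, 0.2233, 0.1963]
tcp_rot: [-2.255, 2.176, -0.006]
force: [15.4, 2.6, -10.1]
opening: -0.002
time: 13.7
ee_pos: [0.5279, 0.2232, 0.1969]
tcp_rot: [-2.246, 2.172, -0.013]
force: [28.8, 6.2, -15.7]
opening: -0.003
```

```bash
python3 -m pendant '[0,0,1,0,0,0,0,0,0,-1,0,0,0,0]'
python3 - <<'E'
from h import *
for c in("top","side"):cv2.imwrite(f"pics/{c}12.png",cv2.resize(capture(c)[160:300,200:430],None,fx=3.4,fy=3.4,interpolation=cv2.INTER_CUBIC))
print(sense()["ee_pos"],sense()["force"])
E
```

```text
time: 13.9
ee_pos: [0.529, 0.2233, 0.1969]
tcp_rot: [-2.245, 2.172, -0.013]
force: [1.1, 1.0, 2.0]
opening: 0.003
[0.52870948 0.22326845 0.19680606] [2.91462573 0.09634935 0.0846996 ]
```

View pics/side12.png

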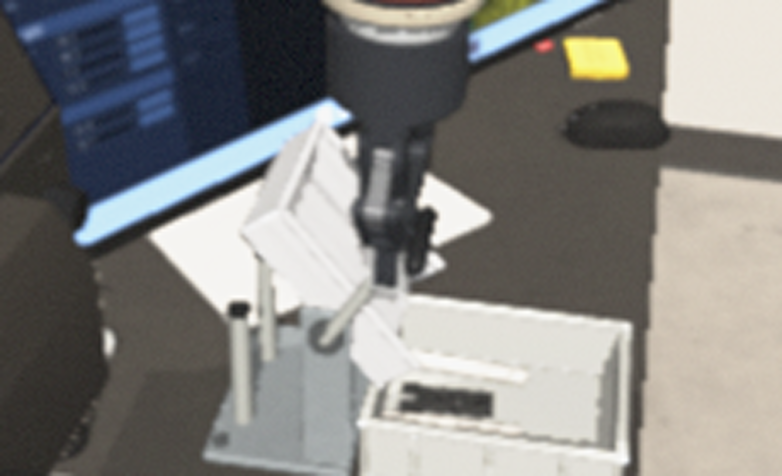

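View pics/top12.png

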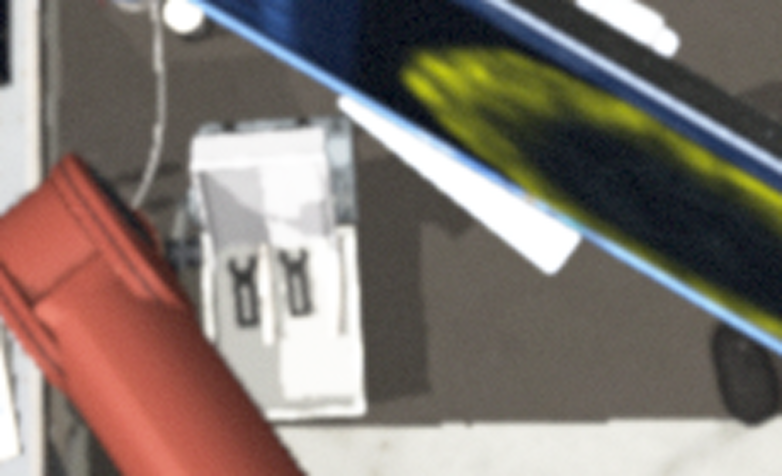

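```bash
python3 -m pendant '[0,0,-3,0,0,0,0, 0,0,-8,0,0,0,0, 0,0,-13,-1,0,0,0, 0,0,-18,-2,0,0,0, 0,0,-23,-3,0,0,0, 0,0,-28,-4,0,0,0, 0,0,-33,-5,0,0,0, 0,0,-38,-6,0,0,0, 0,0,-43,-7,0,0,0, 0,0,-48,-7,0,0,0, 0,0,-53,-7,0,0,0, 0,0,-58,-7,0,0,0]'; python3 -m pendant '[0,0,-5,0,0,0,0, 0,0,-10,0,0,0,0, 0,0,-15,0,0,0,0, 0,0,-20,0,0,0,0, 0,0,-25,0,0,0,0, 0,0,-30,0,0,0,0, 0,0,-34,0,0,0,0, 0,0,-38,0,0,0,0, 0,0,-42,0,0,0,0, 0,0,-46,0,0,0,0, 0,0,-49,0,0,0,0, 0,0,-52,0,0,0,0]'
python3 - <<'E'
from h import *
for c in("top","side"):cv2.imwrite(f"pics/{c}13.png",cv2.resize(capture(c)[160:300,200:430],None,fx=3.4,fy=3.4,interpolation=cv2.INTER_CUBIC))
print(sense()["ee_pos"],sense()["force"])
E
```

```text
time: 15.2
ee_pos: [0.5871, 0.2252, 0.2049]
tcp_rot: [-2.246, 2.172, -0.013]
force: [2.6, -0.4, 0.5]
opening: -0.003
time: 16.4
ee_pos: [0.6389, 0.2271, 0.2057]
tcp_rot: [-2.247, 2.172, -0.012]
force: [-0.4, -0.2, 0.2]
opening: -0.0
[0.63906819 0.22684163 0.20558471] [ 0.41718834 -0.2307447   0.0271707 ]
```

View pics/side13.png

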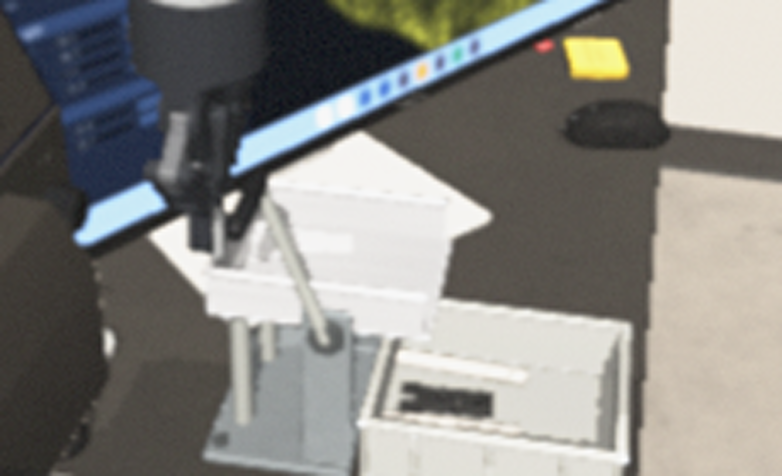

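View pics/top13.png

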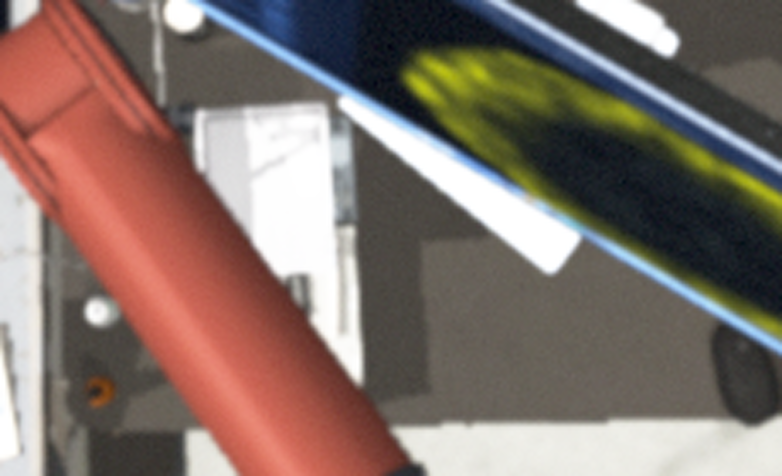

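```bash
python3 -m pendant '[0,0,-8,0,0,0,0, 0,0,-16,0,0,0,0, 0,0,-24,0,0,0,0, 0,0,-26,-30,0,0,0, 0,0,-26,-70,0,0,0, 0,0,-26,-110,0,0,0, 0,0,-26,-140,0,0,0, 0,30,20,-140,0,0,0, 0,70,60,-140,0,0,0, 0,110,100,-140,0,0,0, 0,150,120,-140,0,0,0, 0,160,120,-140,0,0,0]'
python3 -m pendant '[0,45,20,0,0,0,0, 0,90,40,0,0,0,0, 0,130,60,0,0,0,0, 0,130,60,0,0,0,0, 0,130,60,0,0,0,0]'
python3 - <<'E'
from h import *
for c in("top","side"):cv2.imwrite(f"pics/{c}14.png",cv2.resize(capture(c)[160:300,200:430],None,fx=3.4,fy=3.4,interpolation=cv2.INTER_CUBIC))
print(sense()["ee_pos"],sense()["force"])
for c in("top","side"):
 for q,z in(("bin",0),("lip",.122),("handle",.241),("post_1_mid",.01),("fork_1_mid",.008)):
  for r in tip_of(c,q)[:2]: print(q,c,round(r["p"],2),ray(c,r["position"],z).round(3))
E
```

```text
time: 17.7
ee_pos: [0.5206, 0.0584, 0.3433]
tcp_rot: [-2.243, 2.177, -0.016]
force: [0.4, 0.0, -0.4]
opening: 0.001
time: 18.2
ee_pos: [0.4646, -0.0744, 0.3422]
tcp_rot: [-2.24, 2.18, -0.017]
force: [0.2, 0.3, -0.5]
opening: -0.004
[ 0.46514876 -0.072301    0.34202233] [-0.04633365  0.33193305 -0.24546943]
bin top 0.77 [0.469 0.117 0.   ]
lip top 0.65 [0.521 0.126 0.122]
lip top 0.29 [0.505 0.108 0.122]
handle top 0.92 [0.625 0.235 0.241]
post_1_mid top 0.67 [0.506 0.082 0.01 ]
fork_1_mid top 0.4 [0.501 0.108 0.008]
bin side 0.6 [0.461 0.104 0.   ]
bin side 0.42 [0.497 0.118 0.   ]
lip side 0.83 [0.513 0.115 0.122]
post_1_mid side 0.7 [0.505 0.067 0.01 ]
post_1_mid side 0.38 [0.482 0.302 0.01 ]
fork_1_mid side 0.69 [ 0.728 -0.108  0.008]
fork_1_mid side 0.51 [0.504 0.102 0.008]
```

View pics/side14.png

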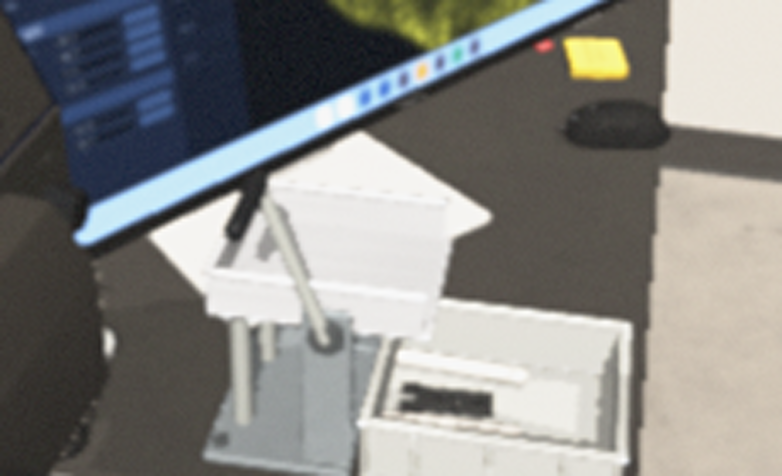

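View pics/top14.png

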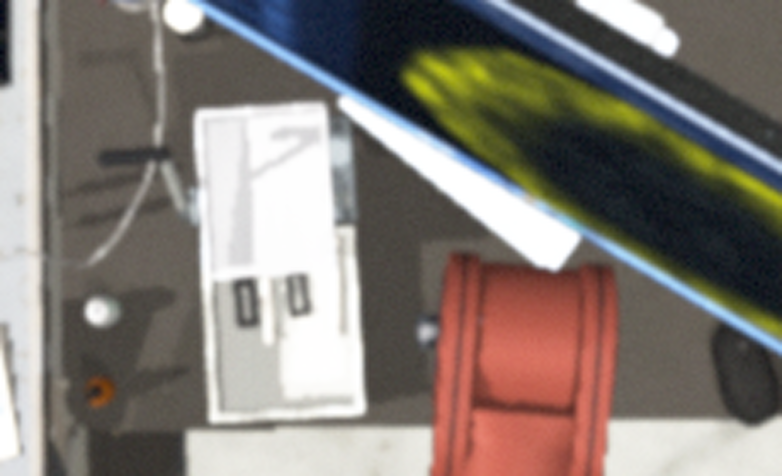

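```bash
python3 -c "
from plant import *
print(hand_in())"
```

```text
the job is handed in; nothing more can be done
None
```

All four parts are in the bin, the tray is back level and the job is handed in, after about 18 s of the 72 s allowed.

- **Bin:** I gripped the bin's right wall and slid it into place. It ended about 115 mm in front of the pivot axis and within about 5 mm of centre, by my measurements.
- **Tipping:** I pushed the handle bar from behind with shut fingers until it met its stop, where the force rose to about 29 N.
- **Return:** I let the tray down at roughly 0.4 rad/s with the fingers against the bar, then moved the arm clear.

**Last checks:**
- The final pictures show both posts and both forks lying in the bin, the tray empty and level, and the mouse, dropper and objective where they started.
- I never located the dish or the can with confidence, so I can't confirm from the pictures that they stayed put. My path kept away from everything I could see.
- The networks disagreed a little. One side-view estimate put the bin at y = 0.104 m against 0.117 m from the top view. One fork report was a false hit on an object elsewhere on the desk. The rim edges in the pictures supported the top-view value.

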